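# Load the prize-draw drum and give it a full turn

## Robot

A 6-joint arm with a two-finger parallel gripper is mounted at the origin on the work surface. World frame = base frame: x ahead of the robot, y to its left, z up, the work surface at z = 0. Lengths are in m, angles in rad, forces in N, time in s.
With the tool pointing down it reaches from about 0.3 to 0.825 m from the base axis. Payload 5.4 kg.
Tool frame: the origin (TCP) lies at the very end of the fingers, on their centre line; the grasp point (between the pads) lies 19 mm behind it; z points along the fingers, y is the line along which they close (so a half turn about z gives the same grasp; the last joint's range is limited). The gripper opens to 92 mm and grips with 3 to 60 N. Pads are 20 mm wide; open, the fingers measure 128 mm over their backs; the gripper's body (75 mm by 189 mm) begins 69 mm behind the grasp point.
Start: joints at [-1.403, 0.158, 1.597, -0, 1.386, -0.21], TCP at [0.212, -0.534, 0.215] pointing down, gripper open.
Joint ranges: [-2.91, 2.91], [-0.94, 2.29], [0.18, 2.7], [-1.29, 4.43], [0.17, 2.64], [-3, 3]. Speed limits (rad/s): [2.57, 2.57, 3.14, 3.14, 3.14, 3.14].

## Interface

Orientations are given as a rotation vector (axis times angle).
In Python, from workcell import bot gives the robot as it stands. Calls block until the motion is done:
- bot.goto(position, orientation): joint-space move of the TCP to a pose.
- bot.line_to(position, rot=None, max_speed=0.15): straight line of the TCP; rot=None keeps the orientation; max_speed is the mean speed in m/s.
- bot.set_joints(angles): joint-space move.
- bot.set_gripper(opening, newtons=None): opening from 0.0 (shut) to 1.0 (fully open); newtons is the grip in N (None keeps the last); returns when the fingers have stopped.
- bot.hold(seconds).
- bot.inverse_kinematics(position, orientation): joint angles nearest the present ones, or None.
- bot.read_camera(name): name is "scene" or "top"; returns a dict with "pixels" (420x560x3 uint8, blue, green, red), "fx", "fy", "cx", "cy" (pixels), "R" (3x3) and "t" (3): a world point X has camera coordinates R X + t. Camera axes: x right, y down, z forward; pixel columns grow to the right and rows downward; lengths in m; the calibration is good to about 2 mm. A picture is of the moment at which its call begins. There is no depth.
A pose or a line that the arm cannot do raises bot.MotionError and nothing moves.
- bot.job_done(): hands the job in; it is judged then, once.
Readings, each from a call of its own:
- bot.current_clock(): time.
- bot.current_joints(): joint angles.
- bot.current_joint_vel(): joint speeds.
- bot.current_effort(): joint torques, N m.
- bot.current_ee_pos(): TCP position.
- bot.current_tool_rot(): TCP orientation.
- bot.current_contact_force(): force on the tool from outside, world axes, zero at the start.
- bot.current_ft_torque(): the same for the moment, N m.
- bot.current_opening(): opening from 0.0 (shut) to 1.0 (fully open).
- bot.current_grip_force(): force on a finger pad.
Only numpy, scipy, OpenCV 4.12 (cv2) and the standard library are available. Lean on these libraries where they do the work, as an engineer would, in place of code of your own. Each camera call takes 0.05 s, during which the arm holds its last target. There are 200 camera calls.

## Task

Get the prize draw ready: tip all four draw balls out of the steel scoop into the drum through its open hatch and stand the scoop upright on the counter again, empty. Slide the hatch fully shut, then turn the drum by its crank one full turn, either way, so that it comes to rest with the hatch on top again. Leave the other things on the counter where they are.

Things in the scene. Friction and masses are not known exactly. Their poses are not given: they have to be found in the camera images.
- draw_stand: Sizes in mm. Fixed wooden stand of the draw drum: base board 200 (x) x 330 (y) x 18 thick, an A-frame upright near each y end (y = +-142) up to 160 high carrying the axle. Origin: centre of the board's underside; z up. The axle runs along its y axis, 140 above the origin. The crank is on its +y end, outside the upright.
- drum (a joint): Turning angle of the drum about the stand's y axis, in rad, 0 = hatch exactly on top; positive moves the top towards the stand's +x. It counts on past a full turn (6.28 = one turn) and has no stops. Starts within 0.2 of 0. The bearings are stiff: about 0.25 N m to turn (4 N at the crank); it stays where it is left.
- drum_centre (a point): Centre of the drum, on the axle; turns with the drum (y along the axle towards the crank, z towards the hatch flat). The drum is a hollow hexagonal prism, 260 long over its plywood end plates (y = +-130), clear acrylic flats, 173 across flats (flat faces 86.6 from the axle, corners 104). Inside it is free for y = +-120 and to 81 from the axle.
- hatch_opening (a point): Centre of the opening in the drum's top flat, at its outer surface, 86.6 from the axle; axes as drum_centre. The opening is 76 (x) x 104 (y); wooden side rails stand 12 above the flat along its x edges. It lies on the half of the drum away from the crank; its -y edge is 22 from the outer face of the end plate.
- hatch (a joint): Travel of the sliding wooden hatch in m along the drum's -y (away from the crank): 0 = fully open (it starts between 0 and 0.015), 0.113 = fully shut against its stop. 2 N to slide; it stays where it is left.
- hatch_pull (a point): Point inside the hatch's wooden pull bar, 11 below the bar's top; moves with the hatch, axes as drum_centre. The bar is 16 thick (y) x 50 long (x) and stands 26 above the 5 thick hatch board (82 x 112).
- crank_grip (a point): Middle of the wooden crank handle; turns with the drum (axes as drum_centre). The handle is a sleeve 22 in diameter and 88 long along y that spins freely on its pin, so it can be held without turning the gripper. It lies 60 from the axle, straight up from it when the drum is at 0, and 220 from the drum's centre along y. The flat steel crank arm is 50 from this point towards the drum.
- scoop: Steel scale scoop holding the balls: open box 66 wide (y, parallel upright sides, walls 3), 46 high, from its upright back wall at x = -65 to the pouring lip at x = +85. Flat floor (3 thick) to x = +30, then the front slopes up at 40 degrees to the lip at 46 high. Origin: underside, z up; 0.15 to 0.3 kg. Tipped some 60 degrees lip down, it empties.
- ball0_center (a point): Centre of draw ball 0, plain wood, 28 diameter; starts in the scoop.
- ball1_center (a point): Centre of draw ball 1, plain wood, 28 diameter; starts in the scoop.
- ball2_center (a point): Centre of draw ball 2, plain wood, 28 diameter; starts in the scoop.
- ball3_center (a point): Centre of draw ball 3, plain wood, 28 diameter; starts in the scoop.
- teapot: Bystander: white teapot, 130 high, with spout and handle. Origin: centre of its underside.
- mug: Bystander: white mug, 80 wide, 95 high. Origin: centre of its underside.
- sugar_bowl: Bystander: small blue and white lidded sugar bowl, 76 wide, 82 high. Origin: centre of its underside.
- cup_saucer: Bystander: white cup on its saucer (one piece), 136 wide, 58 high. Origin: centre of its underside.
- tea_tin: Bystander: round tea tin, 78 wide, 122 high. Origin: centre of its underside.
- sweet_box: Bystander: flat ribboned sweet box, 104 x 154, 47 high. Origin: centre of its underside.
- tea_caddy: Bystander: square tea caddy, 74 wide, 129 high. Origin: centre of its underside.
Mind the look-alikes: they are no part of the job. What is shaped like the scoop but green is not meant.

How it is judged:
On the way, in this order (a step that is already met when the one before it is completed fails the run):
1. all four balls are in the drum, its hatch still on top (x of ball0_center in the frame of drum_centre between -0.078 and 0.078 m and y of ball0_center in the frame of drum_centre between -0.118 and 0.118 m and z of ball0_center in the frame of drum_centre between -0.078 and 0.078 m and x of ball1_center in the frame of drum_centre between -0.078 and 0.078 m and y of ball1_center in the frame of drum_centre between -0.118 and 0.118 m and z of ball1_center in the frame of drum_centre between -0.078 and 0.078 m and x of ball2_center in the frame of drum_centre between -0.078 and 0.078 m and y of ball2_center in the frame of drum_centre between -0.118 and 0.118 m and z of ball2_center in the frame of drum_centre between -0.078 and 0.078 m and x of ball3_center in the frame of drum_centre between -0.078 and 0.078 m and y of ball3_center in the frame of drum_centre between -0.118 and 0.118 m and z of ball3_center in the frame of drum_centre between -0.078 and 0.078 m and value of joint drum between -0.7 and 0.7 rad), for 0.2 s.
2. the hatch is fully shut with the balls inside (all of step 1 and value of joint hatch above 0.106 m), for 0.2 s.
3. with the hatch shut, the drum is turned past upside down (value of joint hatch above 0.104 m and (value of joint drum above 3.3 rad or value of joint drum below -3.3 rad)).
At the end, for the whole second after the job is handed in: All four balls are in the drum, the hatch is shut (joint above 0.104 m), the drum rests one full turn from zero (within 0.45 rad of +6.283 or -6.283), and the scoop stands still and upright on the counter (tilt under 0.12 rad, underside within 6 mm of it) (x of ball0_center in the frame of drum_centre between -0.078 and 0.078 m and y of ball0_center in the frame of drum_centre between -0.118 and 0.118 m and z of ball0_center in the frame of drum_centre between -0.078 and 0.078 m and x of ball1_center in the frame of drum_centre between -0.078 and 0.078 m and y of ball1_center in the frame of drum_centre between -0.118 and 0.118 m and z of ball1_center in the frame of drum_centre between -0.078 and 0.078 m and x of ball2_center in the frame of drum_centre between -0.078 and 0.078 m and y of ball2_center in the frame of drum_centre between -0.118 and 0.118 m and z of ball2_center in the frame of drum_centre between -0.078 and 0.078 m and x of ball3_center in the frame of drum_centre between -0.078 and 0.078 m and y of ball3_center in the frame of drum_centre between -0.118 and 0.118 m and z of ball3_center in the frame of drum_centre between -0.078 and 0.078 m and value of joint hatch above 0.104 m and (value of joint drum between 5.8332 and 6.7332 rad or value of joint drum between -6.7332 and -5.8332 rad) and velocity of joint drum between -0.05 and 0.05 rad/s and angle between scoop's own z axis and vertical below 0.12 rad and height (world z) of scoop below 0.006 m and linear speed of scoop below 0.03 m/s); the robot touches nothing.
It fails at once if a bystander is pushed more than 40 mm or knocked over (distance of any of teapot, mug, sugar_bowl, cup_saucer, tea_tin, sweet_box, tea_caddy from where it was at the start of the episode above 0.04 m or angle between any of teapot, mug, sugar_bowl, cup_saucer, tea_tin, sweet_box, tea_caddy's own z axis and vertical above 0.4 rad).
It also fails if it takes over 72 s, if anything falls off the work surface, if the arm or the gripper's body presses on something with over 40 N, if the wrist force passes 120 N, or if a joint passes its speed limit or range.

## Working session

There is one attempt and no reset: what is moved stays moved. The work goes in short steps, each a Python script; the robot and the scene stay as the last script left them, time stands still between calls to the robot, and variables do not carry over. Pictures are saved under pics/ and viewed, at most 10 in all, crops included, and the job is handed in when it is done.

```bash
ls; mkdir -p pics
python3 - <<'E'
from workcell import bot
import cv2,numpy as np
for n in("scene","top"):
    c=bot.read_camera(n); cv2.imwrite(f"pics/{n}0.png",c["pixels"])
    print(n,c["fx"],c["fy"],c["cx"],c["cy"],np.round(c["R"],4).tolist(),np.round(c["t"],4).tolist())
print(bot.current_clock(),bot.current_tool_rot())
E
```

```text
pics
scene 440.4762515671329 440.4762515671329 274.0293524487212 210.28842427549654 [[0.8214, 0.5703, -0.0046], [0.3834, -0.558, -0.7359], [-0.4223, 0.6028, -0.677]] [-0.4654, -0.0489, 1.4092]
top 498.7628421278504 498.7628421278504 277.0851554804376 207.59924059287684 [[0.0068, -0.9998, 0.0178], [-0.9909, -0.0091, -0.134], [0.1341, -0.0167, -0.9908]] [0.0117, 0.5469, 1.3319]
0.1 [-3.08401751e+00 -5.89606337e-01 -4.51494654e-05]
```

View pics/scene0.png

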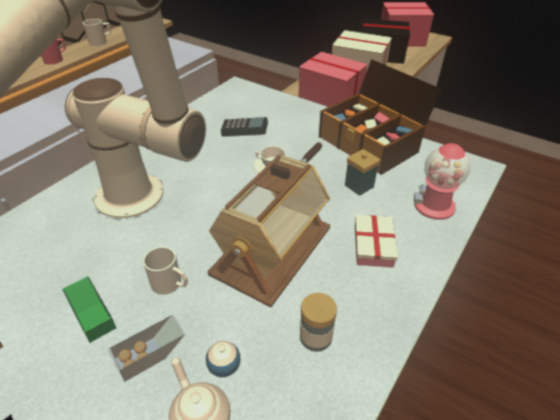

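View pics/top0.png

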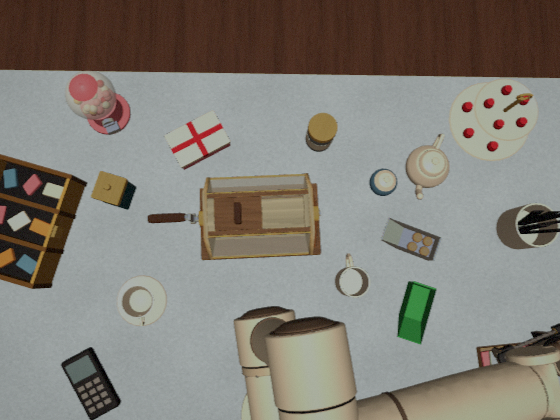

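Candidates for the steel scoop: the grey tray with balls at top (411,240) / scene (147,347), and the green tray at top (416,312) / scene (89,308). I choose the grey one and check it in close crops.

Run:
```python
import cv2
a=cv2.imread("pics/top0.png")[165:275,190:450]; cv2.imwrite("pics/topc.png",cv2.resize(a,None,fx=3,fy=3,interpolation=cv2.INTER_CUBIC))
a=cv2.imread("pics/scene0.png")[145:385,95:345]; cv2.imwrite("pics/scenec.png",cv2.resize(a,None,fx=2.5,fy=2.5,interpolation=cv2.INTER_CUBIC))
```

```text
(no output)
```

View pics/topc.png

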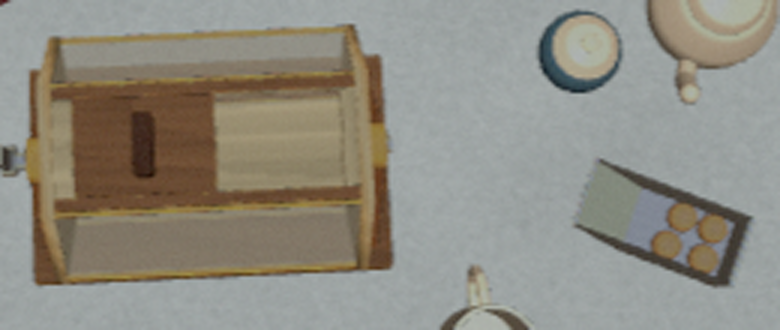

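View pics/scenec.png

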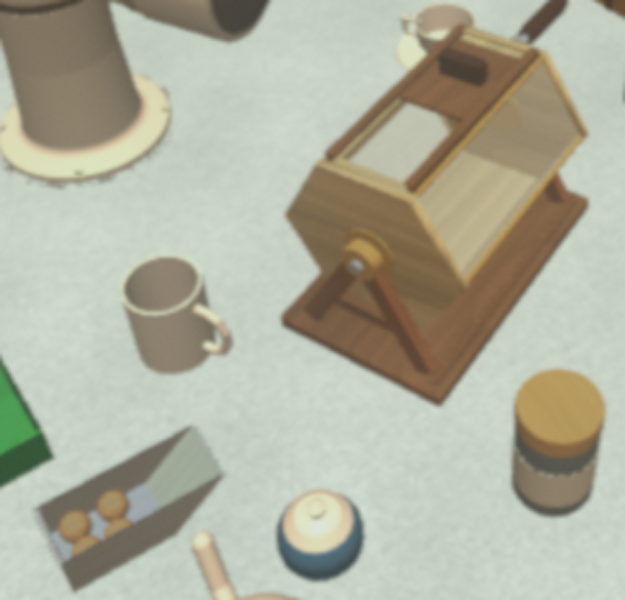

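The crops confirm it. The grey scoop holds four balls, with its lip at top (386,229) pointing towards the drum and its back at (436,249). The drum opening is at about top (284,211) and the pull bar at (238,213).

```bash
cat > util.py <<'E'
from workcell import bot
import numpy as np,cv2
K={}
def cam(n):
    if n not in K: K[n]=bot.read_camera(n)
    return K[n]
def ray(n,p):
    c=cam(n);R=np.array(c["R"]);t=np.array(c["t"]).ravel()
    d=R.T@np.array([(p[0]-c["cx"])/c["fx"],(p[1]-c["cy"])/c["fy"],1]);return -R.T@t,d/np.linalg.norm(d)
def onz(n,p,z):
    o,d=ray(n,p);return o+d*(z-o[2])/d[2]
def tri(pt,ps):
    a,u=ray("top",pt);b,v=ray("scene",ps)
    s=np.linalg.lstsq(np.c_[u,-v],b-a,rcond=None)[0]
    return (a+u*s[0]+b+v*s[1])/2,np.linalg.norm(a+u*s[0]-b-v*s[1])
T=lambda x,y:(x/3+190-1/3,y/3+165-1/3)
S=lambda x,y:(x/2.5+95-.3,y/2.5+145-.3)
E
python3 - <<'E'
from util import *
np.set_printoptions(precision=4,suppress=True)
for k,a,b in [("lipL",T(599,160),S(193,428)),("lipR",T(575,226),S(222,473)),("backfar",T(749,217),S(60,556)),("backnear",T(726,286),S(38,510)),
 ("lipX",T(599,160),S(222,473)),("lipX2",T(575,226),S(193,428)),
 ("handle_out",(149,217.5),(321,147.5)),("handle_in",(187,217.5),(303.5,162.5)),("barR+x",T(144,110),S(487,70)),("barR-x",T(144,176),S(443,51)),("hub-y",T(386,145),S(358,263)),
 ("openC+x-y",T(343,95),S(412,182)),("openC-x-y",T(345,187),S(343,156))]:
    print(k,*tri(a,b))
for p in[(36,284),(391,268),(380,56),(31,70)]: print("board",onz("top",T(*p),.018))
for p in[(283,440-290),]: pass
for p in[(283,317),(440,404),(587,203)]: print("boardS",onz("scene",S(*p),.018))
for n,p in[("+x rail -y",(355,73)),("+x rail +y",(75,97)),("-x rail -y",(360,203)),("-x rail +y",(55,215))]: print(n,onz("top",T(*p),.236))
for p in[(599,160),(575,226),(749,217),(726,286)]: print("scoop@46",onz("top",T(*p),.046))
print("hatch edge",onz("top",T(214,95),.23),onz("top",T(216,192),.23), "bar",onz("top",T(143,145),.258))
E
```

```text
lipL [ 0.5068 -0.2836  0.1036] 0.01931395358698911
lipR [ 0.4735 -0.2719 -0.0194] 0.02724011817035992
backfar [ 0.4677 -0.4238  0.0537] 0.0022021863681765956
backnear [ 0.4073 -0.404   0.0388] 0.0018167718255957235
lipX [ 0.5202 -0.2888  0.0486] 0.0021989228745859864
lipX2 [ 0.4608 -0.2669  0.0416] 0.0029918987391742433
handle_out [0.5009 0.3295 0.1895] 0.004331452320023735
handle_in [0.5005 0.2368 0.1928] 0.0022789837304749033
barR+x [0.5334 0.1124 0.251 ] 0.004665673408266109
barR-x [0.4818 0.1112 0.2533] 0.004096836026612817
hub-y [ 0.5209 -0.0855  0.1421] 0.0031670034686992143
openC+x-y [ 0.5514 -0.0413  0.2291] 0.008487778958689123
openC-x-y [ 0.4771 -0.0447  0.2257] 0.003500902990649751
board [0.4046 0.2212 0.018 ]
board [ 0.4216 -0.1032  0.018 ]
board [ 0.619  -0.0938  0.018 ]
board [0.6025 0.2312 0.018 ]
boardS [ 0.4284 -0.1043  0.018 ]
boardS [ 0.6263 -0.1     0.018 ]
boardS [0.6066 0.2243 0.018 ]
+x rail -y [ 0.5647 -0.0531  0.236 ]
+x rail +y [0.5435 0.1658 0.236 ]
-x rail -y [ 0.4624 -0.0568  0.236 ]
-x rail +y [0.4512 0.1791 0.236 ]
scoop@46 [ 0.5197 -0.2903  0.046 ]
scoop@46 [ 0.4595 -0.2671  0.046 ]
scoop@46 [ 0.4689 -0.4256  0.046 ]
scoop@46 [ 0.4065 -0.4024  0.046 ]
hatch edge [0.5471 0.0575 0.23  ] [0.4706 0.0551 0.23  ] bar [0.5035 0.1108 0.258 ]
```

```bash
cat >> util.py <<'E'
from scipy.spatial.transform import Rotation as Ro
GX,GZ=0.008,0.028        # grasp point in the scoop frame
LIP=np.array([.085,0,.046])
SC0=np.array([.4601,-.3555,0]); YAW0=np.radians(68.8); YAWP=np.radians(93)
POUR=np.array([.5135,-.020,.252])
def Rs(yaw,tilt): return Ro.from_euler("z",yaw)*Ro.from_euler("y",tilt)
def tool(org,yaw,tilt,phi,flip=1):
    "TCP pose holding the scoop with origin org; phi = tool lean (body to the back)"
    R=Rs(yaw,tilt)
    z=np.array([np.sin(phi),0,-np.cos(phi)]);y=np.array([0,flip,0.]);x=np.cross(y,z)
    Rt=R*Ro.from_matrix(np.c_[x,y,z])
    return org+R.apply([GX,0,GZ])+Rt.apply([0,0,.019]),Rt.as_rotvec()
def lip_org(lip,yaw,tilt): return lip-Rs(yaw,tilt).apply(LIP)
def down(yaw,flip=1):  # tool down, closing axis at yaw
    y=np.array([np.cos(yaw),np.sin(yaw),0])*flip;z=np.array([0,0,-1.])
    return Ro.from_matrix(np.c_[np.cross(y,z),y,z]).as_rotvec()
E
python3 - <<'E'
from util import *
np.set_printoptions(precision=3,suppress=True)
print("spout",onz("top",T(688,95),.1),onz("top",T(688,95),.12),"mug rim handle",onz("top",(349,256),.08),"sugar",onz("top",(383,182),.07))
for flip in(1,-1):
  for phi in np.radians([0,15,30,40]):
    r=[]
    for a in [(SC0,YAW0,0),(SC0+[0,0,.3],YAW0,0),(lip_org(POUR+[0,0,.06],YAWP,0),YAWP,0)]+[(lip_org(POUR,YAWP,t),YAWP,t) for t in np.radians([35,50,65,75])]:
        q=bot.inverse_kinematics(*tool(*a,phi,flip)); r.append(None if q is None else np.array(q))
    print(flip,np.degrees(phi),*["--" if q is None else q for q in r],sep="\n ")
c=np.array([.5025,.2850,.14]);
for flip in(1,-1):
  for th in np.radians([0,90,180,270]):
    print(flip,th,bot.inverse_kinematics(c+[.06*np.sin(th),.012,.06*np.cos(th)-.019],down(np.radians(3),flip)))
E
```

```text
spout [ 0.572 -0.357  0.1  ] [ 0.568 -0.351  0.12 ] mug rim handle [ 0.414 -0.173  0.08 ] sugar [ 0.615 -0.269  0.07 ]
1
 0.0
 [-0.853  0.414  1.726 -0.     1.001  2.658]
 [-0.853  0.124  1.45  -0.     1.567  2.658]
 [-0.415 -0.003  1.65  -0.     1.496  2.674]
 --
 [ 0.057  0.068  1.781 -0.891  1.396 -2.923]
 [ 0.166  0.167  1.782 -1.125  1.51  -2.752]
 [ 0.221  0.248  1.78  -1.262  1.602 -2.658]
1
 14.999999999999998
 [-0.969  0.487  1.649  0.235  1.166  2.432]
 [-0.969  0.195  1.391  0.217  1.702  2.555]
 [-0.544  0.064  1.6    0.216  1.625  2.541]
 [-0.216 -0.026  1.732 -0.345  1.352  2.934]
 --
 [ 0.085  0.064  1.756 -0.883  1.436 -2.93 ]
 [ 0.165  0.13   1.757 -1.04   1.507 -2.812]
1
 29.999999999999996
 [-1.065  0.603  1.551  0.404  1.36   2.286]
 [-1.065  0.29   1.338  0.41   1.845  2.492]
 [-0.649  0.161  1.555  0.4    1.766  2.45 ]
 [-0.362 -0.014  1.686 -0.081  1.434  2.737]
 [-0.197 -0.037  1.707 -0.344  1.392  2.941]
 --
 [ 0.072  0.037  1.729 -0.793  1.447 -2.989]
1
 40.0
 [-1.116  0.697  1.476  0.493  1.496  2.223]
 [-1.116  0.362  1.308  0.53   1.938  2.47 ]
 [-0.705  
[... 1243 characters left out ...]
237  1.527  0.509  1.861 -0.731]
 [-0.454  0.018  1.654  0.076  1.511 -0.512]
 [-0.295 -0.035  1.679 -0.165  1.439 -0.33 ]
 [-0.12  -0.036  1.698 -0.435  1.416 -0.119]
 [-0.007 -0.008  1.707 -0.616  1.432  0.025]
1 0.0 [ 0.327  0.207  1.609 -0.     1.325  0.275]
1 1.5707963267948966 [ 0.296  0.394  1.502 -0.     1.246  0.244]
1 3.141592653589793 [ 0.327  0.345  1.697 -0.     1.1    0.275]
1 4.71238898038469 [ 0.364  0.143  1.808 -0.     1.191  0.312]
-1 0.0 [ 0.327  0.207  1.609 -0.     1.325 -2.867]
-1 1.5707963267948966 [ 0.296  0.394  1.502 -0.     1.246 -2.898]
-1 3.141592653589793 [ 0.327  0.345  1.697 -0.     1.1   -2.867]
-1 4.71238898038469 [ 0.364  0.143  1.808 -0.     1.191 -2.83 ]
```

```bash
cat >> util.py <<'E'
PHI=np.radians(30)
def at(org,yaw,tilt): return tool(np.asarray(org,float),yaw,tilt,PHI,-1)
E
python3 - <<'E'
from util import *
bot.set_gripper(1.0)
bot.goto(*at(SC0+[0,0,.16],YAW0,0))
p,r=at(SC0,YAW0,0); bot.line_to(p,r,.12)
print(p,bot.current_ee_pos(),bot.current_contact_force())
bot.set_gripper(0.0,45)
print(bot.current_opening()*92,bot.current_grip_force())
bot.line_to(at(SC0+[0,0,.28],YAW0,0)[0],None,.12)
print(bot.current_opening()*92,bot.current_grip_force(),bot.current_contact_force(),bot.current_clock())
a=bot.read_camera("top")["pixels"];b=bot.read_camera("scene")["pixels"]
cv2.imwrite("pics/g.png",cv2.resize(np.hstack([a[120:330,300:500],b[190:400,40:240]]),None,fx=2,fy=2))
E
```

```text
[ 0.46642843 -0.33918433  0.01154552] [ 0.46682128 -0.33982719  0.01237218] [-0.01872838 -0.34575191  0.25464556]
65.58351066100388 44.885661005973816
65.76470299101426 44.87935423851013 [-0.02542424 -0.58783178 -3.29151863] 6.1417
```

View pics/g.png

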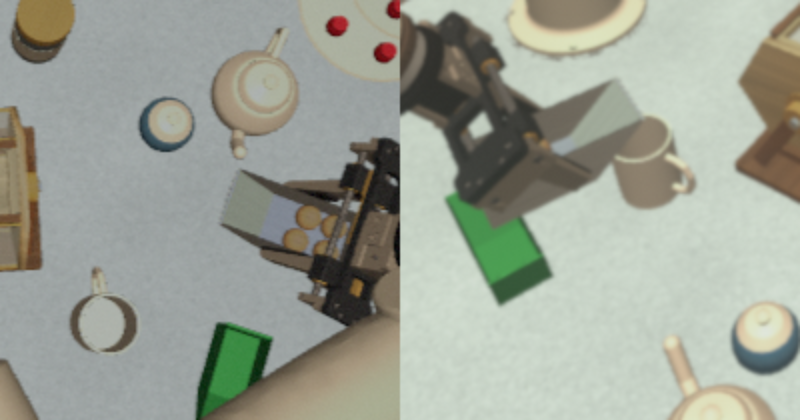

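The scoop is held level with all four balls in it, lip corners at about top (420,205) and (410,231). I'll carry it to the pre-pour pose and check the lip position from the image.

Run:
```python
from util import *
for p in[(420.2,204.8),(410.2,230.8)]: print("lip now",onz("top",p,.326))
print("expected",SC0+[0,0,.28]+Rs(YAW0,0).apply(LIP))
bot.line_to(*at(lip_org(POUR+[0,-.06,.075],YAWP,0),YAWP,0),.14)
p=bot.current_ee_pos()
bot.line_to(*at(lip_org(POUR+[0,0,.06],YAWP,np.radians(15)),YAWP,np.radians(15)),.1)
bot.line_to(*at(lip_org(POUR+[0,0,.01],YAWP,np.radians(35)),YAWP,np.radians(35)),.1)
print(bot.current_clock(),bot.current_contact_force())
a=bot.read_camera("top")["pixels"];b=bot.read_camera("scene")["pixels"]
cv2.imwrite("pics/p.png",cv2.resize(np.hstack([a[130:280,210:390],b[130:280,180:360]]),None,fx=2.2,fy=2.2))
```

```text
lip now [ 0.51663163 -0.28979038  0.326     ]
lip now [ 0.45981714 -0.26631793  0.326     ]
expected [ 0.49083809 -0.27625248  0.326     ]
9.0417 [ 0.14576875 -0.04165749 -2.99756029]
```

View pics/p.png

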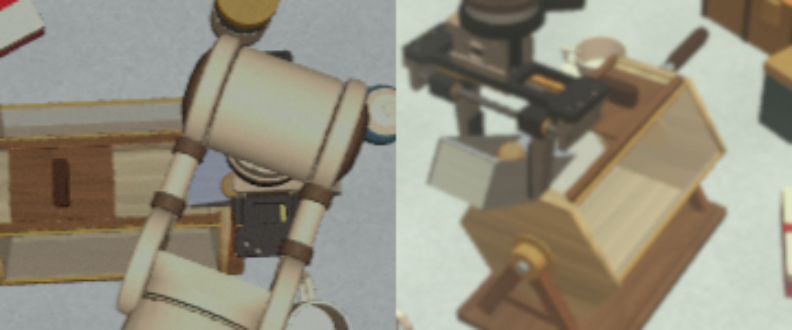

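The lip is over the opening, clear of the rails. Now I pour slowly about the lip.

Run:
```python
from util import *
for d in (43,50,56,62,68,74):
    t=np.radians(d); bot.line_to(*at(lip_org(POUR,YAWP,t),YAWP,t),.04 if d<60 else .06)
bot.hold(.7)
print(bot.current_clock(),bot.current_contact_force(),bot.current_opening()*92)
a=bot.read_camera("top")["pixels"];b=bot.read_camera("scene")["pixels"]
cv2.imwrite("pics/q.png",cv2.resize(np.hstack([a[130:280,190:390],b[130:280,180:360]]),None,fx=2.1,fy=2.1))
```

```text
11.7167 [ 0.06769844  0.17550121 -2.44588666] 65.86622973247545
```

View pics/q.png

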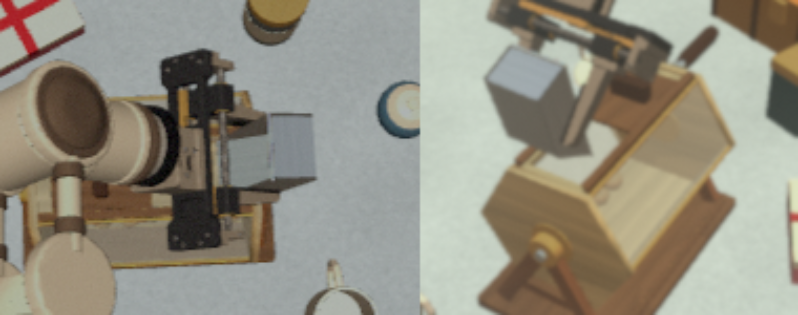

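The scoop is inverted, its weight is down 0.85 N, and balls are visible inside the drum at scene (268,218). Next I return the scoop to its place.

Run:
```python
from util import *
for d,dz,dy in ((50,.005,0),(30,.03,-.01),(10,.065,-.02),(0,.08,-.06)):
    t=np.radians(d); bot.line_to(*at(lip_org(POUR+[0,dy,dz],YAWP,t),YAWP,t),.14)
bot.line_to(*at(SC0+[0,0,.2],YAW0,0),.2)
bot.line_to(*at(SC0+[0,0,.02],YAW0,0),.15)
for z in(.006,.003,.0015,0,-.0015):
    bot.line_to(at(SC0+[0,0,z],YAW0,0)[0],None,.03)
    f=bot.current_contact_force()[2]; print(z,f,bot.current_ee_pos()[2]-at(SC0,YAW0,0)[0][2])
    if f>0: break
bot.set_gripper(1.0); bot.line_to(at(SC0+[0,0,.16],YAW0,0)[0],None,.15)
bot.line_to([.45,-.1,.40],down(np.radians(93)),.3)   # out of view of the drum
print(bot.current_clock(),bot.current_opening())
a=bot.read_camera("top")["pixels"];b=bot.read_camera("scene")["pixels"]
cv2.imwrite("pics/top1.png",a);cv2.imwrite("pics/scene1.png",b)
cv2.imwrite("pics/r.png",cv2.resize(np.hstack([a[130:330,190:460],b[130:400,95:345][-200:] if 0 else b[190:390,95:345]]),None,fx=1.5,fy=1.5))
```

```text
0.006 -2.1358022587502945 0.005873325440677157
0.003 -2.900593982561328 0.002853873317706871
0.0015 -3.0845613696917225 0.0014474220446697127
0 -0.7804619238514211 0.00029222852691062826
-0.0015 9.38435220995207 0.00027174144971861547
21.95 0.9976592154514831
```

View pics/r.png

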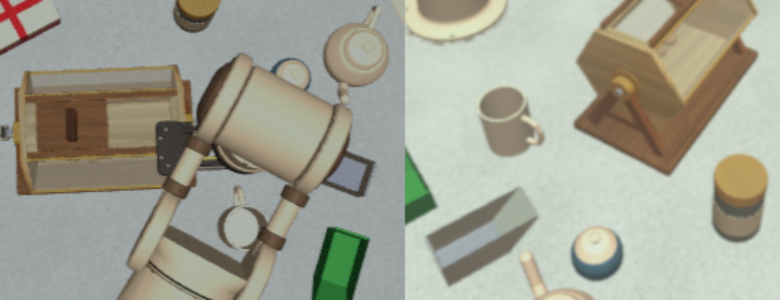

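The scoop stands upright and empty at its old place, and no stray balls are visible. Next I push the hatch shut with closed fingers.

Run:
```python
from util import *
r=down(np.radians(3)); u=np.array([.0523,-.9986,0])
s=np.array([.5070,.1395,.243])
bot.set_gripper(0.0)
bot.goto(s+[0,0,.06],r); bot.line_to(s,None,.08); f0=np.array(bot.current_contact_force()); print(f0,bot.current_clock())
d=0;fs=[]
while d<.145:
    d+=.02 if d<.095 else .004
    bot.line_to(s+u*d,None,.06); f=-(np.array(bot.current_contact_force())-f0)@u; fs.append((round(d,3),round(f,1)))
    if f>9: break
print(fs,bot.current_ee_pos(),bot.current_clock())
bot.line_to(s+u*(d-.012),None,.1)
bot.line_to(s+u*(d-.012)+[0,0,.08],None,.2)
bot.goto([.5025,.30,.30],r)
bot.set_gripper(.6)
print(bot.current_clock())
a=bot.read_camera("top")["pixels"];b=bot.read_camera("scene")["pixels"]
cv2.imwrite("pics/top2.png",a);cv2.imwrite("pics/scene2.png",b)
cv2.imwrite("pics/s.png",cv2.resize(np.hstack([a[165:275,195:335],b[140:250,205:335]]),None,fx=2.9,fy=2.9,interpolation=cv2.INTER_CUBIC))
```

```text
[0.69144776 0.1056616  0.46254764] 26.1167
[(0.02, np.float64(-0.9)), (0.04, np.float64(-0.0)), (0.06, np.float64(-0.3)), (0.08, np.float64(-0.1)), (0.1, np.float64(-0.0)), (0.104, np.float64(0.4)), (0.108, np.float64(0.9)), (0.112, np.float64(-0.5)), (0.116, np.float64(8.1)), (0.12, np.float64(19.8))] [0.51298075 0.02520107 0.24314111] 29.7833
32.5667
```

View pics/s.png

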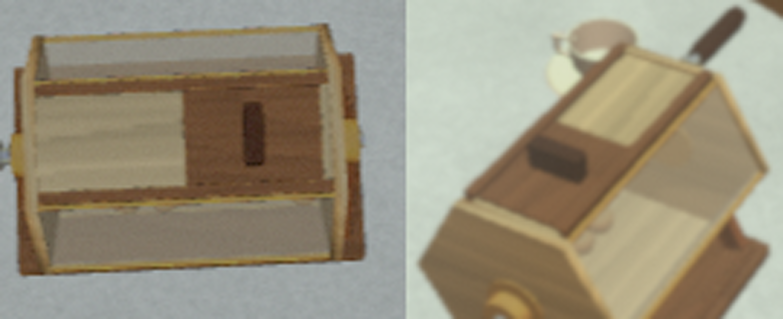

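Run:
```python
from util import *
g=lambda x,y:(x/2.9+195-.33,y/2.9+165-.33)
print("bar",onz("top",g(254,133),.258),"edges",onz("top",g(319,133),.2316),onz("top",g(184,140),.2316))
h=[((149,217.5),(321,147.5))]
# drum angle check: rail mid vs axle, crank target poses reachable
c=np.array([.5025,.2817,.14])+np.array([-.0523,.9986,0])*.012
r=down(np.radians(3)); ex=np.array([.9986,.0523,0])
print(c,[bot.inverse_kinematics(c+.06*np.sin(t)*ex+[0,0,.06*np.cos(t)-.019],r) is not None for t in np.linspace(0,2*np.pi,13)])
```

```text
bar [0.51016359 0.00791414 0.258     ] edges [ 0.51406093 -0.04550045  0.2316    ] [0.50736117 0.06377277 0.2316    ]
[0.5018724 0.2936832 0.14     ] [True, True, True, True, True, True, True, True, True, True, True, True, True]
```

The bar moved 103 mm onto a hard stop (20 N), and the hatch edge is at y = −0.046, which matches the shut position. Now the crank.

Run:
```python
from util import *
c=np.array([.5019,.2937,.14]); r=down(np.radians(3)); ex=np.array([.9986,.0523,0])
P=lambda t:c+.06*np.sin(t)*ex+[0,0,.06*np.cos(t)-.019]
t0=-.04
bot.goto(P(t0)+[0,0,.07],r); bot.line_to(P(t0),None,.1); print(bot.current_contact_force())
bot.set_gripper(0.0,40); print("grip",bot.current_opening()*92,bot.current_contact_force())
n=30
for i in range(1,n+1):
    t=t0+(2*np.pi-t0)*i/n
    bot.line_to(P(t),None,.09)
    if i%3==0: print(round(t,2),np.round(bot.current_contact_force(),1),np.round(np.array(bot.current_ee_pos())-P(t),4),round(bot.current_opening()*92,1),round(bot.current_clock(),1))
    if np.linalg.norm(bot.current_contact_force())>60: print("STOP",i);break
```

```text
[-0.03962094  0.19643372  0.14837497]
grip 20.99794432997282 [-3.79396374  0.03358158  1.06743824]
0.59 [ 1.3  3.1 -5.9] [-0.0004  0.0001 -0.0008] 21.2 35.4
1.22 [-4.7  3.3 -6. ] [-0.0013  0.0001 -0.0006] 21.0 36.2
1.86 [-5.7  1.7 -3.7] [-0.0014  0.0001  0.0001] 20.7 37.1
2.49 [-3.4  0.2  5.3] [0.0013 0.0002 0.0021] 21.1 38.0
3.12 [-1.7  2.   2. ] [-0.0004  0.     -0.0001] 20.8 38.9
3.75 [-3.4  1.8 -0.3] [-0.001  -0.0001 -0.0004] 21.3 39.8
4.39 [-7.1  0.4  0.1] [-0.0015 -0.0002  0.0002] 21.2 40.6
5.02 [-10.8  -0.4   6.8] [-0.0005 -0.0001  0.0024] 20.8 41.5
5.65 [-1.4 -0.8  5.2] [0.0018 0.0001 0.002 ] 20.9 42.4
6.28 [ 2.9  1.4 -0.6] [ 0.0007  0.0001 -0.0001] 21.0 43.2
```

A clean full turn. I release, back off and look.

Run:
```python
from util import *
bot.hold(.3); bot.set_gripper(.6)
p=np.array(bot.current_ee_pos()); bot.line_to(p+[0,0,.12],None,.12); bot.line_to([.35,.38,.32],None,.3); bot.hold(.3)
a=bot.read_camera("top")["pixels"];b=bot.read_camera("scene")["pixels"]
print(bot.current_clock())
cv2.imwrite("pics/f.png",cv2.resize(np.hstack([a[110:310,140:450],b[140:390,90:340][:200]]),None,fx=1.42,fy=1.42) if 0 else np.vstack([cv2.resize(a[140:270,145:450],(800,341)),cv2.resize(b[140:390,90:400],None,fx=1,fy=1) if 0 else cv2.resize(b[145:245,200:508],(800,259))]))
cv2.imwrite("pics/scene3.png",b)
```

```text
46.4917
```

View pics/f.png

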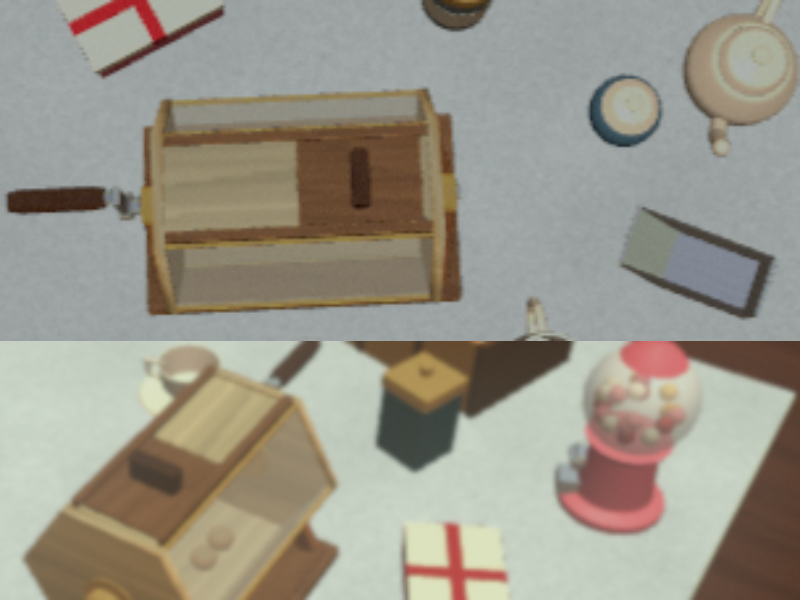

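The drum is back with the hatch on top and shut (pull bar at top (282,207)). Balls are in the drum at scene (282,223), the scoop stands empty at top (411,240), and the bystanders in view are where they were.

```bash
python3 -c "
from workcell import bot
print(bot.job_done(),bot.current_clock())"
```

```text
the job is handed in; nothing more can be done
the job is handed in; nothing more can be done
```

I handed the job in at about 46 s: balls poured into the drum, scoop back upright and empty, hatch shut, and the drum turned once to rest with the hatch on top; the last picture shows two balls through the acrylic, and I infer the other two from the empty scoop and no strays seen, with no verdict returned.

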